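Find the key left latched on the lampworking bench and release it

ROBOT

A 6-joint arm with a two-finger parallel gripper is mounted at the origin on the work surface. World frame = base frame: x ahead of the robot, y to its left, z up, the work surface at z = 0. Lengths are in m, angles in rad, forces in N, time in s.
With the tool pointing down it reaches from about 0.275 to 0.875 m from the base axis. Payload 12.5 kg.
Tool frame: the origin (TCP) lies on the centre line of the jaws, within the pads' length; the fingertips stand r.finger_overhang ahead of it and the grasp point (between the pads) lies 3 mm ahead of it (r.finger_overhang is the distance from the TCP to the fingertips, in m); z points along the fingers, y is the line along which they close (so a half turn about z gives the same grasp; the last joint's range is limited). The gripper opens to 85 mm and grips with 20 to 120 N. Pads are 22 mm wide; open, the fingers measure 114 mm over their backs; the gripper's body (76 mm by 85 mm) begins 54 mm behind the grasp point. The pads swing forward as they close: fully open they stand 13 mm farther back than shut.
Start: joints at [-1.262, 0.351, 1.652, -0, 1.139, -0.085], TCP at [0.211, -0.508, 0.253] pointing down, gripper open.
Joint ranges: [-2.75, 2.75], [-0.79, 2.1], [0.01, 2.65], [-1.57, 4.71], [0.07, 3.14], [-2.87, 2.87]. Speed limits (rad/s): [2.22, 2.22, 2.79, 3.14, 3.14, 3.14].

INTERFACE

Orientations are given as a unit quaternion [x, y, z, w].
In Python, from cell import r, optics gives the robot as it stands. The module is installed in compiled form; this text tells all that it offers. Calls block until the motion is done:
- r.move_to(position, orientation): joint-space move of the TCP to a pose.
- r.move_linear(position, rot=None, vel=0.15): straight line of the TCP; rot=None keeps the orientation; vel is the mean speed in m/s.
- r.set_joints(angles): joint-space move.
- r.set_gripper(opening, squeeze=None): opening from 0.0 (shut) to 1.0 (fully open); squeeze is the grip in N (None keeps the last); returns when the fingers have stopped.
- r.sleep(seconds).
- r.inverse_kinematics(position, orientation): joint angles nearest the present ones, or None.
- optics.get_image(name): name is "scene" or "top" or "wrist"; returns a dict with "pixels" (384x512x3 uint8, red, green, blue), "depth" (384x512 float32, m along the optical axis (not along the pixel's ray), 0 where there is no reading), "fx", "fy", "cx", "cy" (pixels), "camera_from_world" (4x4, takes a point from world to camera coordinates); the wrist camera has in their place "mount" (4x4, takes a point from camera to tool coordinates, whose origin is the TCP and whose axes are the flange's). Camera axes: x right, y down, z forward; pixel columns grow to the right and rows downward; lengths in m; the calibration is good to about 2 mm. The wrist camera is an equidistant fisheye: a pixel r from the principal point sees the ray r / f radians off the axis. A picture is of the moment at which its call begins: read the wrist's pose just before it.
A pose or a line that the arm cannot do raises r.PlanningError and nothing moves.
- r.hand_in(): hands the job in; it is judged then, once.
Readings, each from a call of its own:
- r.current_t(): time.
- r.current_q(): joint angles.
- r.current_qvel(): joint speeds.
- r.current_effort(): joint torques, N m.
- r.current_tool_pos(): TCP position.
- r.current_ee_rot(): TCP orientation.
- r.current_contact_force(): force on the tool from outside, world axes, zero at the start.
- r.current_torque(): the same for the moment, N m.
- r.current_opening(): opening from 0.0 (shut) to 1.0 (fully open).
- r.current_finger_force(): force on a finger pad.
Only numpy, scipy, OpenCV 4.12 (cv2) and the standard library are available. Lean on these libraries where they do the work, as an engineer would, in place of code of your own. Each camera call takes 0.05 s, during which the arm holds its last target. There are 200 camera calls.

TASK

One of the four identical push-push keys on the bench switch box has been left latched down. Go along the row from the left-hand end to the right-hand end (as seen from the robot) and tap every key lightly with the fingertips, without pushing any of them in far enough to click, so as to feel which one it is; then press that key fully in and let it spring up, so that all four stand up. Leave the jar, the pot and the tools lying about where they are.

Things in the scene. Friction and masses are not known exactly. Their poses are not given: they have to be found in the camera images.
- switch_box: Grey sheet-steel box screwed to the bench, 110 (x) by 250 (y) by 60 mm high, low ears to 148 mm either side; origin at the centre of its underside, x away from the robot, y along the key row to the robot's left. On top a row of four keys 48 mm apart, 6 mm beyond the box's centre line (x = +6 mm), each in a black bezel 40 by 36 mm whose top is 64 mm above the bench. Cannot move.
- key1: Leftmost key seen from the robot (y = +72 mm on the box). All four are alike: plain off-white push-push keys, 30 (x) by 26 mm (y), axes as the box, moving straight down 10 mm in all. Origin: centre of the top face, moving with the key: 80 mm above the bench when up, about 74 mm when latched down, 70 mm fully in. One key of the four, any one, starts latched.
- key2: Second key from the left (y = +24 mm on the box), origin and sizes as key1. Feel of the keys: an up key starts to yield at about 2.5 N, takes about 3.5 N to push in 2 mm, 7 N at 6 mm and 7 N fully in (up to 1 N more when moved fast); the latched key stands 6 mm lower, does not yield below about 4.5 N and takes about 7 N fully in. A touch of 1 to 2 N moves neither.
- key3: Third key from the left (y = -24 mm on the box), origin and sizes as key1. Latching: a key pressed from up by 8 mm or more clicks and, let go, stays latched 6 mm down; pressed less it comes back up. The latched key pressed 2 mm or more further (best fully in) clicks and, let go, springs right up.
- key4: Rightmost key seen from the robot (y = -72 mm on the box), origin, sizes and working as key1 to key3.
- bead_jar: Small glass jar with a steel lid, 56 mm across, 75 mm high, standing to the left of the switch box; origin at the centre of its underside. To be left alone.
- marver: Graphite marver paddle lying in front of the box (robot's side): slab 45 by 80 by 10 mm with a round wooden handle, 200 mm over all; origin on its underside near the slab's handle end. To be left alone.
- mandrel_pot: Steel pot 60 mm across and 80 mm high with thin steel mandrels standing in it up to about 170 mm, to the right of the box and beyond it; origin at the centre of its underside. To be left alone.
- mashers: Steel spring tongs with two brass jaws, 150 by 33 by 12 mm, lying in front of the box (robot's side); origin on its underside near the middle. To be left alone.

How it is judged:
On the way, in this order (a step that is already met when the one before it is completed fails the run):
1. the left-hand key is tapped with the fingers (more than 0.3 N) while the latched key is still down (contact force between the fingers and key1 above 0.3 N and z of any of key1, key2, key3, key4 in the frame of switch_box below 0.0755 m), for 0.02 s.
2. the second key is tapped with the fingers (more than 0.3 N) while the latched key is still down (contact force between the fingers and key2 above 0.3 N and z of any of key1, key2, key3, key4 in the frame of switch_box below 0.0755 m), for 0.02 s.
3. the third key is tapped with the fingers (more than 0.3 N) while the latched key is still down (contact force between the fingers and key3 above 0.3 N and z of any of key1, key2, key3, key4 in the frame of switch_box below 0.0755 m), for 0.02 s.
4. the right-hand key is tapped with the fingers (more than 0.3 N) while the latched key is still down (contact force between the fingers and key4 above 0.3 N and z of any of key1, key2, key3, key4 in the frame of switch_box below 0.0755 m), for 0.02 s.
5. the latched key is pressed in past its click (more than 7.5 mm below the height of an up key) (z of any of key1, key2, key3, key4 in the frame of switch_box below 0.0725 m), for 0.02 s.
At the end, for the whole second after the job is handed in: All four keys stand up (each within 1.5 mm of its full height), and the jar, pot, marver and mashers are within 20 mm of where they were (z of each of key1, key2, key3, key4 in the frame of switch_box above 0.0785 m and not (distance of bead_jar from where it was at the start of the episode above 0.02 m) and not (distance of marver from where it was at the start of the episode above 0.02 m) and not (distance of mandrel_pot from where it was at the start of the episode above 0.02 m) and not (distance of mashers from where it was at the start of the episode above 0.02 m)); the robot touches nothing.
It fails at once if a key that was standing up is pushed in by more than 7 mm, as good as to its click (distance of any of key1, key2, key3, key4 from where it was at the start of the episode above 0.007 m).
It fails at once if the jar, the pot, the marver or the mashers are lifted, carried or shoved by more than 20 mm (distance of any of bead_jar, marver, mandrel_pot, mashers from where it was at the start of the episode above 0.02 m).
It also fails if it takes over 45 s, if anything falls off the work surface, if the arm or the gripper's body presses on something with over 40 N, if the wrist force passes 120 N, or if a joint passes its speed limit or range.

## Working session

There is one attempt and no reset: what is moved stays moved. The work goes in short steps, each a Python script; the robot and the scene stay as the last script left them, time stands still between calls to the robot, and variables do not carry over. Pictures are saved under pics/ and viewed, at most 10 in all, crops included, and the job is handed in when it is done.

```bash
mkdir -p pics
python3 - <<'E'
from cell import r, optics
import cv2, numpy as np
for n in ("scene","top"):
    d=optics.get_image(n); cv2.imwrite(f"pics/{n}.png",d["pixels"][:,:,::-1]); np.savez(f"{n}.npz",**d)
    print(n,d["fx"],d["fy"],d["cx"],d["cy"],np.round(d["camera_from_world"],3).tolist(), (d["depth"]>0).mean())
print(r.finger_overhang,r.current_t(),r.current_contact_force(),r.current_ee_rot(),r.current_opening())
E
```

```text
scene 436.04227466493654 436.04227466493654 259.11312120282406 192.42837933982867 [[-0.322, 0.946, -0.021, 0.149], [0.544, 0.167, -0.822, -0.262], [-0.775, -0.277, -0.569, 1.464], [0.0, 0.0, 0.0, 1.0]] 0.9962615966796875
top 487.0730690292231 487.0730690292231 246.90171893304841 196.04352134084633 [[0.025, -1.0, 0.011, 0.035], [-0.992, -0.026, -0.126, 0.584], [0.126, -0.008, -0.992, 1.072], [0.0, 0.0, 0.0, 1.0]] 0.9960734049479166
0.022 0.1 [ 0.74399555  0.78194895 -0.05038879] [ 9.80677549e-01  1.95630387e-01 -6.17222046e-05 -5.41596442e-04] 0.9999796348547105
```

View pics/top.png

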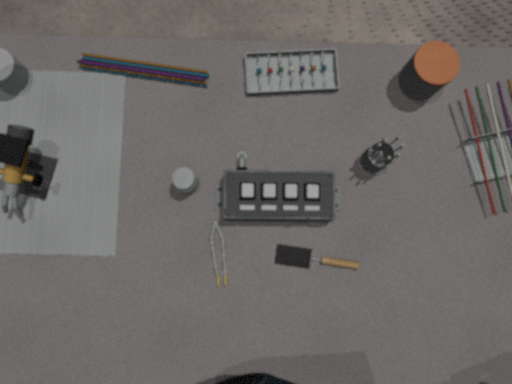

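View pics/scene.png

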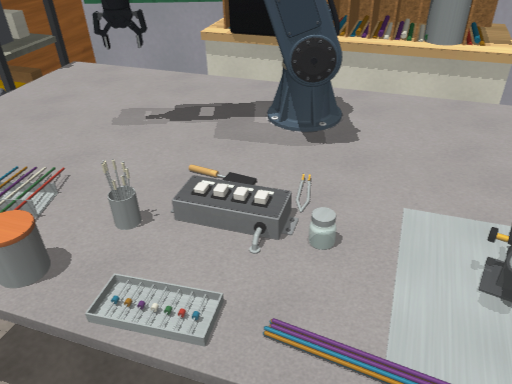

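The top view shows four off-white keys at about (248,190), (269,190), (291,191) and (313,191). The jar is at (183,180), the tongs at (218,255), the paddle at (315,257) and the pot at (377,157). Next I'll measure the keys from both views.

```bash
cat > h.py <<'E'
import numpy as np, cv2
def ray(d,u,v):
    M=d["camera_from_world"]; R,t=M[:3,:3],M[:3,3]
    return -R.T@t, R.T@np.array([(u-d["cx"])/d["fx"],(v-d["cy"])/d["fy"],1.])
def plane(d,u,v,z):
    o,k=ray(d,u,v); return o+k*(z-o[2])/k[2]
def tri(r1,r2):
    (a,p),(b,q)=r1,r2; s=np.linalg.lstsq(np.c_[p,-q],b-a,rcond=None)[0]
    x,y=a+s[0]*p,b+s[1]*q; return (x+y)/2, np.linalg.norm(x-y)
def blobs(d,roi,thr,amin,amax):
    u0,u1,v0,v1=roi; h=cv2.cvtColor(d["pixels"],cv2.COLOR_RGB2HSV); m=np.zeros(h.shape[:2],np.uint8)
    m[v0:v1,u0:u1]=((h[v0:v1,u0:u1,2]>thr)&(h[v0:v1,u0:u1,1]<60))
    n,l,s,c=cv2.connectedComponentsWithStats(m)
    return [(c[i],s[i],l==i) for i in range(1,n) if amin<=s[i,4]<=amax]
E
python3 - <<'E'
import numpy as np
from h import *
T=dict(np.load("top.npz")); S=dict(np.load("scene.npz"))
a=sorted(blobs(T,(225,335,170,222),170,20,400),key=lambda b:b[0][0])
b=sorted(blobs(S,(175,300,170,215),200,20,400),key=lambda b:-b[0][0])
for n,d,L in(("top",T,a),("scene",S,b)):
    for c,s,m in L: print(n,c.round(1),s,plane(d,*c,.08).round(4),"depthmed",np.median(d["depth"][m]).round(4))
a=[q for q in a if q[1][3]>9]
for i in range(min(len(a),len(b))):
    p,e=tri(ray(T,*a[i][0]),ray(S,*b[i][0])); print(i,p.round(4),e.round(4))
for c,s,m in a:
    v,u=np.nonzero(m); k=T["depth"][v,u]
    o=ray(T,0,0)[0]; P=np.array([o+ray(T,x,y)[1]*z for x,y,z in zip(u,v,k)]); print("dep",np.median(P,0).round(4))
E
python3 - <<'E'
import cv2
for n,(u,v,w,h),f in(("top",(165,130,240,170),3),):
    i=cv2.imread(f"pics/{n}.png")[v:v+h,u:u+w]; cv2.imwrite("pics/topcrop.png",cv2.resize(i,None,fx=f,fy=f,interpolation=2))
i=cv2.imread("pics/scene.png")[140:270,80:350]; cv2.imwrite("pics/sccrop.png",cv2.resize(i,None,fx=2.9,fy=2.9,interpolation=2))
E
```

```text
scene [262.2 193.8] [255 190  19   9 101] [0.5921 0.053  0.08  ] depthmed 0.9467
scene [241.7 190.4] [234 187  19   9  97] [0.5929 0.0058 0.08  ] depthmed 0.9607
scene [221.8 187. ] [214 184  20   8  96] [ 0.5934 -0.0415  0.08  ] depthmed 0.973
scene [202.4 185. ] [194 180  20  11 106] [ 0.5986 -0.0865  0.08  ] depthmed 0.9908
```

View pics/sccrop.png

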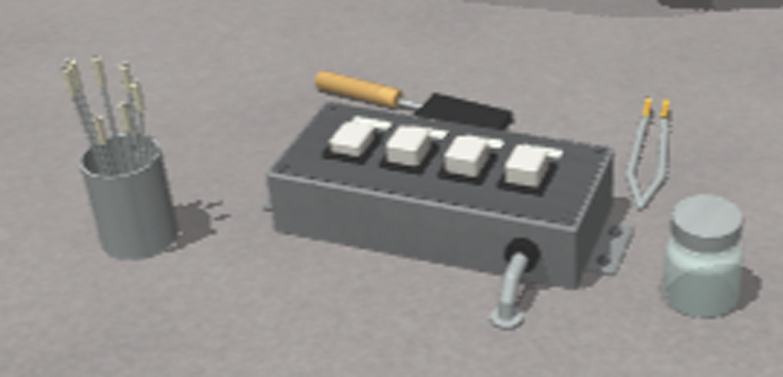

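The crop shows the four keys with label strips on the robot's side of the row. The paddle and tongs lie low in front of the box, and the mandrels stand well clear of key4. I'll lower the threshold for the top view, since nothing passed it.

Run:
```python
import numpy as np
from h import *
T=dict(np.load("top.npz")); S=dict(np.load("scene.npz"))
print(T["pixels"][190,240:320:2].max(1))
for thr in (130,150):
    a=sorted(blobs(T,(228,330,175,205),thr,60,400),key=lambda b:b[0][0])
    b=sorted(blobs(S,(175,300,170,215),200,20,400),key=lambda b:-b[0][0])
    for i,(c,s,m) in enumerate(a):
        v,u=np.nonzero(m); k=T["depth"]
        P=np.median([ray(T,x,y)[0]+ray(T,x,y)[1]*k[y,x] for x,y in zip(u,v)],0)
        print(thr,c.round(1),s,"plane",plane(T,*c,.08).round(4),"depth",P.round(4),"tri",tri(ray(T,*c),ray(S,*b[i][0]))[0].round(4))
# other things (jar, pot) via depth: anything over 100 mm near
v,u=np.mgrid[100:290:3,160:420:3]; P=np.array([ray(T,x,y)[0]+ray(T,x,y)[1]*T["depth"][y,x] for x,y in zip(u.ravel(),v.ravel())])
for lo,hi in((.068,.078),(.09,.2)):
    q=P[(P[:,2]>lo)&(P[:,2]<hi)]; print(lo,q.min(0).round(3),q.max(0).round(3),len(q))
q=P[(P[:,2]>.053)&(P[:,2]<.068)&(P[:,1]>-.16)&(P[:,1]<.14)]; print("boxtop",q.min(0).round(3),q.max(0).round(3))
```

```text
[ 50 139 161 160 161 160 150  73  61  74  52  66 144 161 162 162 160 149
  73  66  71  53  73 147 160 162 161 162 136  65  71  70  36  85 150 161
 161 160 162 124]
130 [247.1 189.7] [242 184  11  13 134] plane [0.5912 0.0503 0.08  ] depth [0.5907 0.0505 0.0807] tri [0.591  0.0514 0.0789]
130 [269. 190.] [264 184  11  13 139] plane [0.5918 0.0023 0.08  ] depth [0.5918 0.0023 0.0805] tri [0.5915 0.0036 0.0787]
130 [291.  190.4] [286 184  11  13 131] plane [ 0.5922 -0.0459  0.08  ] depth [ 0.5925 -0.0459  0.0803] tri [ 0.5918 -0.0443  0.0786]
130 [312.3 190.8] [307 185  11  13 128] plane [ 0.5926 -0.0927  0.08  ] depth [ 0.5928 -0.0931  0.0744] tri [ 0.5926 -0.0917  0.0753]
150 [247.1 189.8] [243 184  10  12 100] plane [0.5908 0.0504 0.08  ] depth [0.5904 0.0506 0.0808] tri [0.5907 0.0514 0.0788]
150 [269.1 189.9] [265 185  10  11 101] plane [0.5919 0.0021 0.08  ] depth [0.5918 0.0023 0.0807] tri [0.5916 0.0035 0.0788]
150 [291.  190.1] [287 185   9  11  98] plane [ 0.5929 -0.0459  0.08  ] depth [ 0.5928 -0.0458  0.0807] tri [ 0.5924 -0.0441  0.079 ]
150 [312.3 190.9] [308 185  10  12 102] plane [ 0.5923 -0.0928  0.08  ] depth [ 0.5927 -0.0931  0.0744] tri [ 0.5923 -0.0919  0.0751]
0.068 [ 0.574 -0.27   0.069] [0.694 0.217 0.078] 70
0.09 [ 0.654 -0.267  0.104] [ 0.7   -0.221  0.169] 19
boxtop [ 0.532 -0.145  0.054] [0.639 0.104 0.068]
```

Depth suggests key4 stands 6 mm low, and the tapping will confirm it. I'll shut the gripper, go above key1 with the closing line along x, and feel down by force.

```bash
cat > tap.py <<'E'
import numpy as np
from cell import r
K=[(.592,.051),(.592,.003),(.592,-.045),(.592,-.0925)]
def fz(): return np.median([r.current_contact_force()[2] for _ in range(3)])
def feel(k,z0,zmin,step=.001,f=.8):
    """from TCP height z0 down in steps until the force rises by f; returns (commanded z, actual z, force)"""
    x,y=K[k]; r.move_linear([x,y,z0],vel=.08); r.sleep(.1); b=fz(); z=z0
    while z>zmin:
        z-=step; r.move_linear([x,y,z],vel=.02); r.sleep(.04); F=fz()-b
        if F>f:
            r.sleep(.05); return round(z,4),r.current_tool_pos().round(4),round(fz()-b,2),round(b,2)
    return None,r.current_tool_pos().round(4),round(fz()-b,2),round(b,2)
E
python3 - <<'E'
from tap import *
x,y=K[0]; r.set_gripper(0.0)
best=[]
for s in(1,-1):
    o=[.70710678,s*.70710678,0,0]; q=r.inverse_kinematics([x,y,.16],o)
    if q is not None: best.append((abs(q[5]),o,q)); print(s,np.round(q,2))
o=min(best)[1]
r.move_to([x,y,.16],o); print(r.current_t(),r.current_tool_pos(),r.current_opening(),fz())
r.move_linear([x,y,.125],vel=.1); t=r.current_t()
print(feel(0,.116,.097,step=.0015),t,r.current_t())
E
```

```text
1 [ 0.01  0.54  1.62 -0.    0.99  0.01]
3.2917 [0.59209426 0.05021031 0.16015978] -0.002455426164085971 0.49493149473592285
(0.1115, array([0.592 , 0.051 , 0.1115]), np.float64(1.0), np.float64(-1.19)) 3.7917 5.075
```

Run:
```python
from tap import *
def st():
    v=[]
    for _ in range(10): v.append(r.current_contact_force()[2]); r.sleep(.01)
    return np.round([np.mean(v),np.std(v)],2), r.current_tool_pos()[2].round(4)
x,y=K[0]
r.sleep(.2); print("now",st())
for z in (.116,.1125,.1115,.1105,.1095,.1085):
    r.move_linear([x,y,z],vel=.03); r.sleep(.15); print(z,*st())
print(r.current_t())
```

```text
now (array([0.07, 0.45]), np.float64(0.1115))
0.116 [-0.2   0.45] 0.1159
0.1125 [-0.02  0.53] 0.1126
0.1115 [0.2 0.8] 0.1115
0.1105 [-0.16  0.41] 0.1105
0.1095 [0.16 0.29] 0.1095
0.1085 [-0.09  0.57] 0.1085
8.325
```

That was sensor noise (about 0.5 N), not contact. I'll average the readings, raise the threshold and carry on downward.

```bash
cat > tap.py <<'E'
import numpy as np
from cell import r
K=[(.592,.051),(.592,.003),(.592,-.045),(.592,-.0925)]
def fz(n=10):
    v=[]
    for _ in range(n): v.append(r.current_contact_force()[2]); r.sleep(.008)
    return round(float(np.mean(v)),2)
def feel(k,z0,zmin,step=.001,f=1.3):
    """from TCP height z0 down in steps until the mean force passes f; returns actual z, force, trace"""
    x,y=K[k]; r.move_linear([x,y,z0],vel=.08); z=z0; tr=[]
    while z>zmin:
        z-=step; r.move_linear([x,y,z],vel=.02); F=fz(); tr.append(F)
        if F>f: return r.current_tool_pos()[2].round(4),fz(),tr
    return None,F,tr
E
python3 - <<'E'
from tap import *
print(feel(0,.1085,.0965)); print(r.current_t())
E
```

```text
(np.float64(0.1017), 2.91, [0.0, 0.12, 0.11, 0.02, 0.15, 0.36, 2.76])
10.9917
```

Key1 is touched at TCP 0.102, so the tip is at 0.080 with 2.9 N. It is up, and the height agrees with the cameras. Next are keys 2, 3 and 4.

Run:
```python
from tap import *
r.move_linear([*K[0],.112],vel=.06)
for k in(1,2,3):
    r.move_linear([*K[k],.112],vel=.1); res=feel(k,.1045,.0945); print(k+1,res,r.current_t())
    if res[0] is None: break
    r.move_linear([*K[k],.112],vel=.06)
```

```text
2 (np.float64(0.1017), 2.61, [-0.41, -0.03, 2.51]) 13.2833
3 (np.float64(0.1017), 2.89, [0.27, 0.07, 2.52]) 15.575
4 (np.float64(0.0958), 4.97, [0.31, 0.14, 0.1, -0.1, 0.14, 0.21, -0.1, -0.06, 5.05]) 19.8583
```

Key4 is the latched one: contact comes 6 mm lower and it holds about 5 N. I'll press it fully in, back off, then check all the heights with the top camera.

Run:
```python
from tap import *
from h import *
from cell import optics
x,y=K[3]; r.move_linear([x,y,.097],vel=.05)
z=.0945
while z>.0905:
    r.move_linear([x,y,z],vel=.02); F=fz(); print(z,r.current_tool_pos()[2].round(4),F)
    if F>12 or z<.0916: break
    z-=.001
r.sleep(.1)
r.move_linear([x,y,.112],vel=.05); r.move_linear([x,y,.19],vel=.15)
r.move_to([.40,-.35,.25],r.current_ee_rot()); print(r.current_t())
T=optics.get_image("top"); cv2.imwrite("pics/end.png",T["pixels"][:,:,::-1])
for c,s,m in sorted(blobs(T,(228,330,175,205),130,60,400),key=lambda b:b[0][0]):
    v,u=np.nonzero(m); print(np.median([ray(T,a,b)[0]+ray(T,a,b)[1]*T["depth"][b,a] for a,b in zip(u,v)],0).round(4))
```

```text
0.0945 0.0948 5.96
0.0935 0.0939 5.91
0.0925 0.0929 6.55
0.0915 0.0921 8.3
24.6583
[0.5905 0.0506 0.0806]
[0.5916 0.0023 0.08  ]
[ 0.5926 -0.0458  0.0808]
[ 0.5939 -0.0922  0.0807]
```

View pics/end.png

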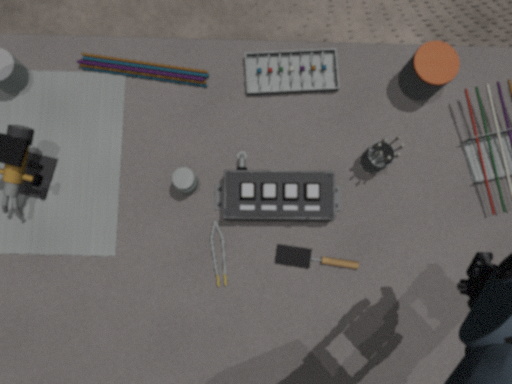

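All four keys, at (248..313, 190), now measure about 0.080 m. The jar (183,180), pot (377,157), tongs and paddle are where they were, and the arm is clear at lower right.

```bash
python3 -c "
from cell import r
print(r.hand_in())"
```

```text
the job is handed in; nothing more can be done
None
```

I tapped all four keys from left to right, found key4 (right-hand end) latched, pressed it fully in and let it spring up; the last camera check showed all four keys up and the jar, pot and tools unmoved, and the job is handed in, with no verdict returned.

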